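# Fetch the paste tub from behind the tall containers

## Robot

A 6-joint arm with a two-finger parallel gripper is mounted at the origin on the work surface. World frame = base frame: x ahead of the robot, y to its left, z up, the work surface at z = 0. Lengths are in m, angles in rad, forces in N, time in s.
With the tool pointing down it reaches from about 0.325 to 0.9 m from the base axis. Payload 6.1 kg.
Tool frame: the origin (TCP) lies on the centre line of the jaws, within the pads' length; the fingertips stand 25 mm ahead of it and the grasp point (between the pads) lies 6 mm ahead of it; z points along the fingers, y is the line along which they close (so a half turn about z gives the same grasp; the last joint's range is limited). The gripper opens to 85 mm and grips with 20 to 120 N. Pads are 22 mm wide; open, the fingers measure 114 mm over their backs; the gripper's body (76 mm by 85 mm) begins 54 mm behind the grasp point. The pads swing forward as they close: fully open they stand 13 mm farther back than shut.
Start: joints at [1.163, 0.22, 1.526, -0, 1.395, -0.126], TCP at [0.174, 0.6, 0.256] pointing down, gripper open.
Joint ranges: [-2.98, 2.98], [-0.91, 2.08], [0.09, 2.57], [-1.24, 4.39], [0.2, 2.65], [-2.68, 2.68]. Speed limits (rad/s): [2.57, 2.57, 3.01, 3.14, 3.14, 3.14].

## Interface

Orientations are given as [roll, pitch, yaw] about the fixed x, y, z axes, in that order (R = Rz(yaw) Ry(pitch) Rx(roll)).
In Python, from workcell import env gives the robot as it stands. The module is installed in compiled form; this text tells all that it offers. Calls block until the motion is done:
- env.move_ptp(position, orientation): joint-space move of the TCP to a pose.
- env.movel(position, orientation=None, speed=0.15, f_stop=None): straight line of the TCP; orientation=None keeps the orientation; speed is the mean speed in m/s. With f_stop (N) it stops when the force on the tool has changed by that much, and returns True; else False.
- env.goto_joints(angles): joint-space move.
- env.gripper_to(opening, effort=None): finger opening in m; effort is the grip in N (None keeps the last); returns when the fingers have stopped.
- env.pause(seconds).
- env.inverse_kinematics(position, orientation): joint angles nearest the present ones, or None.
- env.grab_frame(name): name is "scene" or "top"; returns (picture, depth): 400x640x3 uint8, red, green, blue; 400x640 float32, m along the optical axis (not along the pixel's ray), 0 where there is no reading.
- env.camera_info(name): a dict with "K" (3x3 intrinsics, pixels), "position" and "rotation" of the camera in the world. Camera axes: x right, y down, z forward; pixel columns grow to the right and rows downward; lengths in m; the calibration is good to about 2 mm. A picture is of the moment at which its call begins. camera_info takes no time and is no camera call.
A pose or a line that the arm cannot do raises env.MotionError and nothing moves.
- env.finish_job(): hands the job in; it is judged then, once.
Readings, each from a call of its own:
- env.current_time(): time.
- env.current_qpos(): joint angles.
- env.current_joint_vel(): joint speeds.
- env.current_joint_efforts(): joint torques, N m.
- env.current_ee_pos(): TCP position.
- env.current_eef_rot(): TCP orientation.
- env.current_contact_force(): force on the tool from outside, world axes, zero at the start.
- env.current_torque(): the same for the moment, N m.
- env.current_grip_width(): finger opening in m.
- env.current_grip_force(): force on a finger pad.
Only numpy, scipy, OpenCV 4.12 (cv2) and the standard library are available. Lean on these libraries where they do the work, as an engineer would, in place of code of your own. Each camera call takes 0.05 s, during which the arm holds its last target. There are 200 camera calls.

## Task

At the polishing bench the low tub of paste is hemmed in by three tall containers on the wooden caddy. Stand all three on the red mat, then set the tub in the middle of the round steel plate, and only then put each container back on the very spot where it stood. Keep all four upright throughout and leave the brush, the hammer and the wheel alone.

Things in the scene. Friction and masses are not known exactly. Their poses are not given: they have to be found in the camera images.
- tub: Low round white plastic tub with lid, 56 mm diameter at the lid (top 11 mm; 52 mm below it), 38 mm high, about 120 g. Starts towards the +x side of the caddy, hemmed in. Origin: centre of its underside, z up.
- canister: Plain round aluminium canister, straight-sided to the top, 50 mm diameter, 108 mm high, about 280 g. Starts in one of three spots round the tub on the caddy (beside it at +y or -y, or before it at -x, centres about 61 mm from the tub's), 7 to 12 mm of free gap to the tub. Origin: centre of its underside, z up.
- tin: Square steel tin, 44 x 44 mm and 114 mm high, straight-sided, about 300 g. Starts in another of the three spots. Origin: centre of its underside, z up, x and y square to its sides.
- bottle: Round white plastic bottle, 48 mm diameter to 72 mm height, then a shoulder up to 84 mm, then a straight grey round cap 28 mm in diameter from 84 mm up to its top at 120 mm; about 250 g. Starts in the remaining spot. Origin: centre of its underside, z up.
- caddy: Fixed wooden tray, 170 mm (x) x 200 mm (y), floor 8 mm thick (its top at z = 8 mm), lips 4 mm thick and 25 mm high over the bench on the +x, +y and -y sides, open at -x. Turned by at most 0.3 rad. Origin: centre of its underside, on the bench. The four containers stand on its floor at the start.
- mat: Fixed flat dark red leather mat with a pale seam, 170 mm (x) x 240 mm (y), 4 mm thick: the side area. Origin: centre of its underside, on the bench.
- plate: Fixed flat round steel plate, 120 mm diameter, 6 mm thick, with a thin dark circle on it about its centre (not the larger perforated grille at the far edge of the bench). Origin: centre of its underside, on the bench.
- brush: Bystander: a small brush with a wooden handle, 150 mm long, lying on the bench beyond the work to the left (+y). Leave it alone.
- hammer: Bystander: a small hammer with a wooden handle, 190 mm long, lying on the bench beyond the work to the right (-y). Leave it alone.
- wheel: Bystander: a buff-coloured polishing wheel, 50 mm diameter, 8 mm thick, with a short upright steel pin to 28 mm height, lying on the bench close before the robot. Origin: centre of its underside. Leave it alone.
There are look-alikes about, which are no part of the job. Leave any yellow look-alike of the canister alone.

How it is judged:
On the way, in this order (a step that is already met when the one before it is completed fails the run):
1. canister, tin and bottle all stand upright on the red mat, let go (x of canister in the frame of mat between -0.085 and 0.085 m and y of canister in the frame of mat between -0.12 and 0.12 m and z of each of canister, tin, bottle in the frame of mat below 0.012 m and angle between each of canister, tin, bottle's own z axis and vertical below 0.12 rad and contact force between each of canister, tin, bottle and the fingers below 0.2 N and linear speed of each of canister, tin, bottle below 0.03 m/s and x of tin in the frame of mat between -0.085 and 0.085 m and y of tin in the frame of mat between -0.12 and 0.12 m and x of bottle in the frame of mat between -0.085 and 0.085 m and y of bottle in the frame of mat between -0.12 and 0.12 m), for 0.2 s.
2. the tub stands in the middle of the round plate, let go, while the three containers are still on the mat (all of step 1 and horizontal distance between tub and plate below 0.015 m and z of tub in the frame of plate below 0.012 m and angle between tub's own z axis and vertical below 0.12 rad and contact force between tub and the fingers below 0.2 N and linear speed of tub below 0.03 m/s), for 0.2 s.
At the end, for the whole second after the job is handed in: The tub stands upright on the round plate within 15 mm of its centre, and canister, tin and bottle each stand upright within 15 mm of where they stood at the start; all released and at rest (horizontal distance between tub and plate below 0.015 m and z of tub in the frame of plate below 0.012 m and angle between each of tub, canister, tin, bottle's own z axis and vertical below 0.12 rad and contact force between each of tub, canister, tin, bottle and the fingers below 0.2 N and linear speed of each of tub, canister, tin, bottle below 0.03 m/s and distance of each of canister, tin, bottle from where it was at the start of the episode below 0.015 m); the robot touches nothing.
It fails at once if the canister, tin, bottle or tub is tipped over (angle between any of canister, tin, bottle, tub's own z axis and vertical above 0.6 rad).
It fails at once if the brush is disturbed (moved more than 30 mm) (distance of brush from where it was at the start of the episode above 0.03 m).
It fails at once if the hammer is disturbed (moved more than 30 mm) (distance of hammer from where it was at the start of the episode above 0.03 m).
It fails at once if the wheel is disturbed (moved more than 30 mm) (distance of wheel from where it was at the start of the episode above 0.03 m).
It also fails if it takes over 144 s, if anything falls off the work surface, if the arm or the gripper's body presses on something with over 40 N, if the wrist force passes 120 N, or if a joint passes its speed limit or range.

## Working session

There is one attempt and no reset: what is moved stays moved. The work goes in short steps, each a Python script; the robot and the scene stay as the last script left them, time stands still between calls to the robot, and variables do not carry over. Pictures are saved under pics/ and viewed, at most 14 in all, crops included, and the job is handed in when it is done.

```bash
mkdir -p pics; python3 - <<'E'
from workcell import env
import cv2,numpy as np
for n in("scene","top"):
    p,d=env.grab_frame(n); cv2.imwrite(f"pics/{n}0.png",p[:,:,::-1]); np.save(f"pics/{n}0.npy",d)
    c=env.camera_info(n); print(n,np.round(c["K"],1).tolist(),np.round(c["position"],3),np.round(c["rotation"],3).tolist(),(d>0).mean())
print(env.current_time(),env.current_eef_rot())
E
```

```text
scene [[511.6, 0.0, 323.8], [0.0, 511.6, 204.8], [0.0, 0.0, 1.0]] [0.882 0.555 1.16 ] [-2.592, -0.013, 2.612] 0.9960859375
top [[464.0, 0.0, 322.2], [0.0, 464.0, 195.0], [0.0, 0.0, 1.0]] [ 0.426 -0.006  1.183] [-3.07, -0.026, -1.552] 0.99596484375
0.1 [-3.13980612e+00 -2.29038970e-04  2.85978883e+00]
```

View pics/scene0.png

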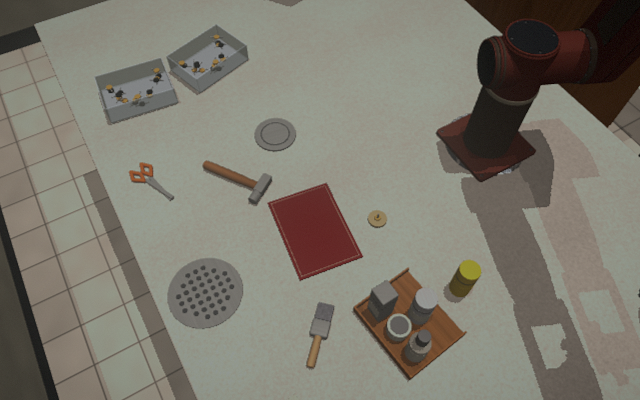

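View pics/top0.png

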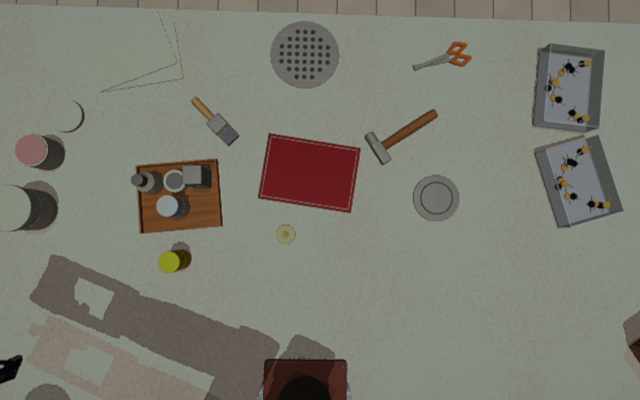

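The top view shows the caddy (178,195) with four containers, the red mat (310,173), the plate with its circle (436,197), the wheel (286,234), the brush (220,125) and the hammer (385,145).

Look-alikes in the top view:
- Canister: grey round top (170,206), against the yellow one (170,262) and the big cans at (30,150) and (20,207).
- Plate: (436,197), against the grille (305,54).
- Mat: only one.

I'll check these choices in a close crop and measure.

```bash
cat > h.py <<'E'
from workcell import env
import cv2,numpy as np
from scipy.spatial.transform import Rotation as Ro
def cam(n):
    c=env.camera_info(n); return c["K"],np.array(c["position"]),Ro.from_euler('xyz',c["rotation"]).as_matrix()
def ray(n,uv,z):
    K,p,R=cam(n); uv=np.atleast_2d(uv).astype(float)
    d=np.c_[uv,np.ones(len(uv))]@np.linalg.inv(K).T@R.T
    return (p+d*((z-p[2])/d[:,2])[:,None])[:,:2]
def pts(n,d):
    K,p,R=cam(n); v,u=np.mgrid[:400,:640]
    return (np.stack([u,v,np.ones_like(u)],-1)*d[...,None])@np.linalg.inv(K).T@R.T+p
E
python3 - <<'E'
from h import *
a=cv2.imread("pics/top0.png"); b=cv2.imread("pics/scene0.png")
c=np.hstack([cv2.resize(a[145:245,125:225],None,fx=4,fy=4,interpolation=2),cv2.resize(b[260:360,350:450] if 0 else b[265:380,350:465],(400,400),interpolation=2)])
cv2.imwrite("pics/crop.png",c)
for n in("top","scene"):
    X=pts(n,np.load(f"pics/{n}0.npy")); im=cv2.imread(f"pics/{n}0.png")
    hsv=cv2.cvtColor(im,cv2.COLOR_BGR2HSV)
    red=((hsv[...,0]<8)|(hsv[...,0]>170))&(hsv[...,1]>130)&(X[...,2]<.03)&(X[...,0]>.3)
    def rep(m,z,name,amin=15):
        cs,_=cv2.findContours(m.astype(np.uint8),0,1)
        for k in cs:
            if cv2.contourArea(k)<amin: continue
            w=ray(n,k[:,0],z); r=cv2.minAreaRect((w*1000).astype(np.float32)); (cx,cy),rad=cv2.minEnclosingCircle((w*1000).astype(np.float32))
            mm=np.zeros(m.shape,np.uint8);cv2.drawContours(mm,[k],-1,1,-1)
            M=cv2.moments(k);print(n,name,"px",int(M['m10']/M['m00']),int(M['m01']/M['m00']),"rect",np.round(r[0]),np.round(r[1]),round(r[2],1),"circ",round(cx),round(cy),round(rad,1),"z",np.round(np.percentile(X[mm>0][:,2],[10,50,90]),3))
    rep(red,.004,"mat",300)
    box=(X[...,0]>.2)&(X[...,0]<.7)&(X[...,1]>.1)&(X[...,1]<.6)
    rep(box&(X[...,2]>.100)&(X[...,2]<.125),.112,"tall")
    rep(box&(X[...,2]>.035)&(X[...,2]<.055),.046,"mid")
    E=(X[...,2]>.003)&(X[...,2]<.012)&(X[...,0]>.2)&(X[...,0]<.75)&(X[...,1]<0)
    rep(E,.006,"plate",200)
E
```

```text
top mat px 308 172 rect [568.   1.] [237. 167.] 82.0 circ 569 1 143.6 z [0.001 0.004 0.007]
top tall px 168 262 rect [343. 314.] [47. 50.] 1.0 circ 344 314 25.3 z [0.105 0.108 0.11 ]
top tall px 167 205 rect [471. 322.] [46. 52.] 1.2 circ 471 322 26.8 z [0.112 0.116 0.118]
top tall px 143 182 rect [526. 381.] [15. 27.] 72.8 circ 528 385 13.7 z [0.103 0.112 0.121]
top tall px 193 175 rect [543. 267.] [45. 46.] 2.1 circ 544 267 31.2 z [0.112 0.121 0.124]
top mid px 185 258 rect [349. 300.] [48. 21.] 19.7 circ 345 310 24.0 z [0.038 0.045 0.054]
top mid px 184 209 rect [470. 305.] [19. 47.] 86.4 circ 471 314 23.4 z [0.037 0.046 0.053]
top mid px 156 185 rect [524. 374.] [22. 47.] 74.3 circ 527 384 23.4 z [0.037 0.046 0.054]
top mid px 208 178 rect [536. 251.] [26. 51.] 56.9 circ 542 260 25.4 z [0.038 0.048 0.053]
top mid px 173 181 rect [534. 331.] [56. 49.] 15.1 circ 535 327 28.6 z [0.043 0.046 0.049]
top plate px 436 198 rect [ 509. -327.] [124. 119.] 60.1 circ 507 -325 64.0 z [0.004 0.007 0.009]
top plate px 579 183 rect [ 562. -698.] [198. 113.] 17.1 circ 562 -698 112.1 z [0.002 0.00
[... 928 characters left out ...]
 [0.037 0.045 0.053]
scene mid px 379 310 rect [557. 279.] [33. 58.] 48.0 circ 548 270 29.3 z [0.037 0.045 0.052]
scene mid px 458 286 rect [362. 323.] [24. 48.] 26.9 circ 354 319 24.2 z [0.038 0.045 0.053]
scene plate px 303 210 rect [559. -74.] [209. 150.] 1.4 circ 558 -72 122.1 z [0.002 0.005 0.008]
scene plate px 274 133 rect [ 508. -324.] [138. 139.] 41.6 circ 507 -326 91.5 z [0.004 0.007 0.011]
scene plate px 208 54 rect [ 553. -716.] [173.  95.] 16.3 circ 553 -711 94.0 z [0.003 0.007 0.011]
scene plate px 199 13 rect [ 485. -912.] [111. 138.] 67.9 circ 486 -913 73.5 z [0.001 0.004 0.007]
scene plate px 141 24 rect [ 662. -974.] [176. 319.] 0.3 circ 718 -973 160.8 z [0.001 0.004 0.007]
```

View pics/crop.png

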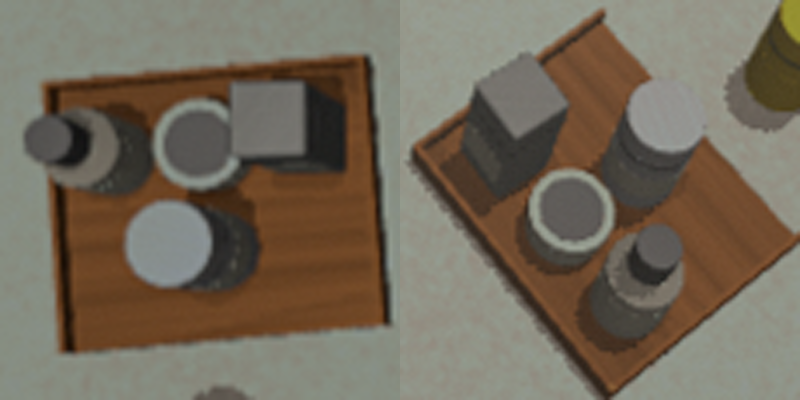

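The close crop confirms the choice: bottle at the caddy's +y spot, tin at -y, grey canister at -x and tub in the middle. The yellow canister stands outside the caddy. Next I refine with the exact top heights and check IK.

```bash
python3 - <<'E'
from h import *
T=dict(canister=(.116,(473,322)),tin=(.122,(545,267)),bottle=(.128,(533,388)),tub=(.046,(538,329)))
for k,(z,g) in T.items():
    for n in("top","scene"):
        X=pts(n,np.load(f"pics/{n}0.npy"))
        m=(abs(X[...,2]-z)<.006)&(np.hypot(X[...,0]-g[0]/1e3,X[...,1]-g[1]/1e3)<.036)
        m=cv2.morphologyEx(m.astype(np.uint8),cv2.MORPH_OPEN,np.ones((3,3)))
        c=max(cv2.findContours(m,0,1)[0],key=cv2.contourArea)
        w=(ray(n,c[:,0],z)*1e3).astype(np.float32); print(k,n,np.round(cv2.minEnclosingCircle(w),1) if 0 else [np.round(v,1) for v in cv2.minEnclosingCircle(w)],[np.round(v,1) for v in cv2.minAreaRect(w)])
# caddy yaw from lips/floor colour
im=cv2.cvtColor(cv2.imread("pics/top0.png"),cv2.COLOR_BGR2HSV); X=pts("top",np.load("pics/top0.npy"))
m=((im[...,0]<20)&(im[...,1]>90)&(X[...,1]>.15)&(X[...,2]<.035)).astype(np.uint8)
c=max(cv2.findContours(cv2.morphologyEx(m,cv2.MORPH_CLOSE,np.ones((9,9))),0,1)[0],key=cv2.contourArea)
print("caddy",cv2.minAreaRect((ray("top",c[:,0],.015)*1e3).astype(np.float32)))
q0=env.current_qpos()
for p in [(.545,.267),(.533,.388),(.474,.323),(.57,0),(.56,.07),(.58,-.07),(.508,-.326)]:
  for z in(.1,.26):
    print(p,z,[None if (q:=env.inverse_kinematics([*p,z],[np.pi,0,y])) is None else (round(q[0],2),round(q[5],2)) for y in(1.57,-1.57,0,3.14)])
E
```

```text
canister top [array([471.3, 321.9]), np.float64(25.0)] [array([470.8, 322.4]), array([46.1, 45.3]), np.float64(2.4)]
canister scene [array([475.9, 323. ]), np.float64(26.0)] [array([474.8, 323.7]), array([51.1, 47.5]), np.float64(54.3)]
tin top [array([542.5, 267. ]), np.float64(29.3)] [array([542.5, 267. ]), array([42. , 40.9]), np.float64(2.1)]
tin scene [array([547.5, 268.4]), np.float64(28.7)] [array([547.6, 269.2]), array([45.4, 45.4]), np.float64(4.0)]
bottle top [array([528.4, 388.8]), np.float64(14.1)] [array([528.9, 388.6]), array([25. , 27.1]), np.float64(1.3)]
bottle scene [array([532.4, 389.5]), np.float64(14.2)] [array([531.4, 390.1]), array([27.4, 24.6]), np.float64(54.1)]
tub top [array([534.9, 327.7]), np.float64(28.3)] [array([535.2, 329.6]), array([54.3, 48.4]), np.float64(2.5)]
tub scene [array([539.5, 328.4]), np.float64(28.7)] [array([539.9, 328.2]), array([55.6, 53.7]), np.float64(54.6)]
caddy ((502.488525390625, 326.7091064453125), (171.0188446044922, 204.5701141357422), 6.238840579986572)
(0.545, 0.267) 0.1 [(np.float64(0.33), np.float64(0.33)), None, (np.floa
[... 1346 characters left out ...]
2), np.float64(1.56)), (np.float64(-0.02), np.float64(-1.58))]
(0.58, -0.07) 0.1 [(np.float64(-0.26), np.float64(-0.25)), None, (np.float64(-0.26), np.float64(1.32)), (np.float64(-0.26), np.float64(-1.82))]
(0.58, -0.07) 0.26 [(np.float64(-0.26), np.float64(-0.25)), None, (np.float64(-0.26), np.float64(1.32)), (np.float64(-0.26), np.float64(-1.82))]
(0.508, -0.326) 0.1 [(np.float64(-0.7), np.float64(-0.7)), (np.float64(-0.7), np.float64(2.44)), (np.float64(-0.7), np.float64(0.87)), (np.float64(-0.7), np.float64(-2.27))]
(0.508, -0.326) 0.26 [(np.float64(-0.7), np.float64(-0.7)), (np.float64(-0.7), np.float64(2.44)), (np.float64(-0.7), np.float64(0.87)), (np.float64(-0.7), np.float64(-2.27))]
```

```bash
cat >> h.py <<'E'
ZH=.26
def pick(x,y,z,yaw,eff,w=.085):
    o=[np.pi,0,yaw]; env.gripper_to(w,eff)
    env.move_ptp([x,y,ZH],o); env.movel([x,y,z+.02],speed=.2)
    s=env.movel([x,y,z],speed=.06,f_stop=12)
    env.gripper_to(0,eff); g=env.current_grip_width(); f=env.current_grip_force()
    env.movel([x,y,z+.01],speed=.05); env.movel([x,y,ZH],speed=.2)
    print("pick",s,"w",round(g,4),round(env.current_grip_width(),4),"F",round(f,1),"t",round(env.current_time(),1),flush=True)
def place(x,y,z,yaw,w=.085):
    o=[np.pi,0,yaw]; env.move_ptp([x,y,ZH],o); env.movel([x,y,z+.015],speed=.2)
    env.pause(.2); s=env.movel([x,y,z-.002],speed=.03,f_stop=4); zz=env.current_ee_pos()[2]
    env.gripper_to(w); env.pause(.2); env.movel([x,y,ZH],speed=.2)
    print("place",s,"dz",round((zz-z)*1e3,1),"t",round(env.current_time(),1),flush=True)
Y=1.62
P=dict(tin=(.545,.268,.100),canister=(.473,.323,.096),bottle=(.530,.3895,.119))
M=dict(tin=(.560,-.068),canister=(.570,.001),bottle=(.580,.070))
E
python3 - <<'E'
from h import *
k="tin"; pick(*P[k],Y,50); place(*M[k],P[k][2]-.004,Y)
p,d=env.grab_frame("scene"); cv2.imwrite("pics/s1.png",p[:,:,::-1])
E
```

```text
pick False w 0.0434 0.0437 F 52.2 t 5.2
place True dz 0.4 t 9.7
```

View pics/s1.png

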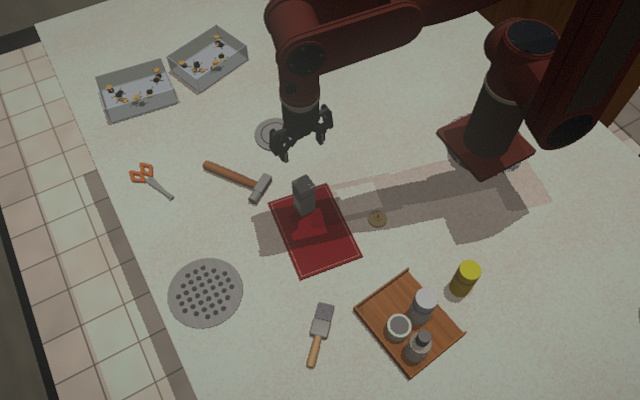

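The tin stands upright on the mat at (304,197), and the other containers are undisturbed. Canister and bottle next.

```bash
python3 - <<'E'
from h import *
for k,e in(("canister",50),("bottle",40)):
    pick(*P[k],Y,e); place(*M[k],P[k][2]-.004,Y)
env.move_ptp([.5,-.32,.26],[np.pi,0,Y])
for n in("scene","top"):
    p,d=env.grab_frame(n); cv2.imwrite(f"pics/{n}2.png",p[:,:,::-1]); np.save(f"pics/{n}2.npy",d)
    X=pts(n,d); m=((abs(X[...,2]-.046)<.006)&(np.hypot(X[...,0]-.537,X[...,1]-.329)<.045)).astype(np.uint8)
    c=max(cv2.findContours(m,0,1)[0],key=cv2.contourArea); print("tub",cv2.minEnclosingCircle((ray(n,c[:,0],.046)*1e3).astype(np.float32)))
    for z,nm in((.112,"canister"),(.118,"tin"),(.124,"bottle")):
        g=M[nm]; m=((abs(X[...,2]-z)<.006)&(np.hypot(X[...,0]-g[0],X[...,1]-g[1])<.04)).astype(np.uint8)
        c=max(cv2.findContours(m,0,1)[0],key=cv2.contourArea); print(nm,cv2.minEnclosingCircle((ray(n,c[:,0],z)*1e3).astype(np.float32)))
E
```

```text
pick False w 0.0491 0.0488 F 52.0 t 14.5
place True dz 0.6 t 19.0
pick False w 0.0267 0.0271 F 39.8 t 23.6
place True dz 0.3 t 28.0
tub ((539.455322265625, 328.5581359863281), 28.686176300048828)
canister ((572.3674926757812, 2.0456273555755615), 26.315271377563477)
tin ((561.5020751953125, -66.02931213378906), 30.271011352539062)
bottle ((581.7929077148438, 71.96599578857422), 15.004386901855469)
tub ((534.9277954101562, 327.7511291503906), 28.262968063354492)
canister ((567.0177612304688, 1.0900822877883911), 24.816364288330078)
tin ((557.3394165039062, -68.18575286865234), 28.82080841064453)
bottle ((577.348388671875, 69.83098602294922), 13.906684875488281)
```

View pics/scene2.png

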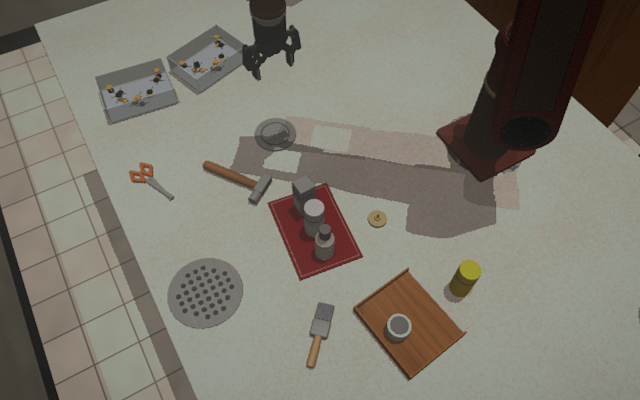

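All three stand upright on the mat, at (304,197), (314,215) and (324,243). The tub is alone on the caddy at (399,328). Tub to plate next.

```bash
python3 - <<'E'
from h import *
pick(.5373,.3283,.044,.1,40); place(.508,-.326,.042,.1)
env.move_ptp([.45,0.15,.3],[np.pi,0,Y])
for n in("scene","top"):
    p,d=env.grab_frame(n); cv2.imwrite(f"pics/{n}3.png",p[:,:,::-1])
    X=pts(n,d); m=((abs(X[...,2]-.044)<.006)&(np.hypot(X[...,0]-.508,X[...,1]+.326)<.06)).astype(np.uint8)
    c=max(cv2.findContours(m,0,1)[0],key=cv2.contourArea); print("tub",cv2.minEnclosingCircle((ray(n,c[:,0],.044)*1e3).astype(np.float32)))
    a=p[100:165,240:310] if n=="scene" else p[165:230,400:470]
    cv2.imwrite(f"pics/{n}3c.png",cv2.resize(a[:,:,::-1],None,fx=5,fy=5))
a=[cv2.imread(f"pics/{n}3c.png") for n in("scene","top")]; cv2.imwrite("pics/c3.png",np.hstack(a))
E
```

```text
pick False w 0.0546 0.0546 F 42.4 t 35.7
place True dz 0.8 t 41.7
tub ((510.5881652832031, -325.2341613769531), 30.537582397460938)
tub ((504.7384338378906, -325.5360107421875), 28.316362380981445)
```

View pics/c3.png

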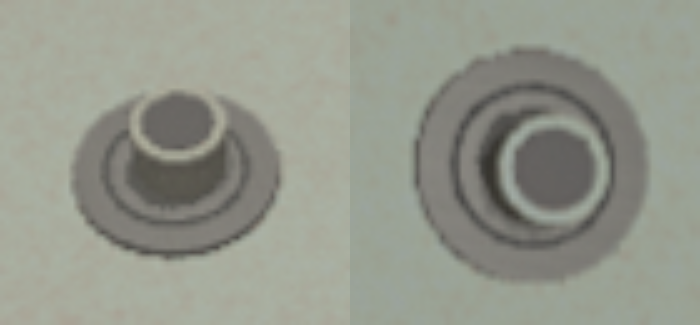

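The tub stands upright inside the dark circle, measured at (508,-325) against the plate centre (508,-326). I'll return the containers now.

```bash
python3 - <<'E'
from h import *
for k,e in(("bottle",40),("tin",50),("canister",50)):
    pick(*M[k],P[k][2]-.004,Y,e); place(*P[k],Y)
env.move_ptp([.42,0.,.32],[np.pi,0,Y])
for n in("scene","top"):
    p,d=env.grab_frame(n); cv2.imwrite(f"pics/{n}4.png",p[:,:,::-1]); X=pts(n,d)
    for z,nm in((.116,"canister"),(.122,"tin"),(.128,"bottle")):
        g=P[nm]; m=((abs(X[...,2]-z)<.006)&(np.hypot(X[...,0]-g[0],X[...,1]-g[1])<.036)).astype(np.uint8)
        c=max(cv2.findContours(m,0,1)[0],key=cv2.contourArea); print(n,nm,cv2.minEnclosingCircle((ray(n,c[:,0],z)*1e3).astype(np.float32)))
E
```

```text
pick False w 0.0268 0.0268 F 39.5 t 47.5
place True dz 0.3 t 51.8
pick False w 0.0434 0.0438 F 51.9 t 56.8
place True dz 0.3 t 61.3
pick False w 0.0492 0.049 F 51.5 t 65.6
place True dz 0.5 t 70.1
scene canister ((474.81072998046875, 322.9963684082031), 25.68656349182129)
scene tin ((547.4923095703125, 269.5442199707031), 29.555850982666016)
scene bottle ((531.88623046875, 389.3109130859375), 14.45870590209961)
top canister ((469.7146911621094, 321.6268310546875), 25.310102462768555)
top tin ((542.541259765625, 266.97674560546875), 29.30632781982422)
top bottle ((527.5128173828125, 388.510009765625), 14.41910457611084)
```

View pics/scene4.png

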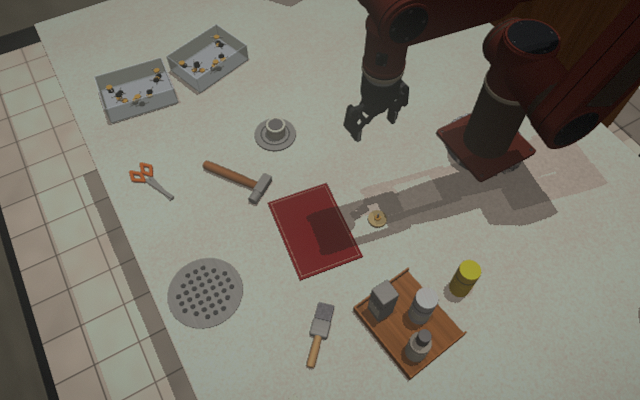

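All three are back within about 2 mm of their first measured positions, at (382,300), (424,305) and (418,345). The tub is on the plate at (276,130), the bystanders are unmoved, and the arm is clear.

```bash
python3 -c "
from workcell import env
print(env.finish_job())"
```

```text
the job is handed in; nothing more can be done
None
```

The job is handed in at about 70 s of the 144 s allowed: the tub stands in the middle of the round plate, and the canister, tin and bottle are back within about 2 mm of where they were first measured; the call gave no verdict.

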